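Turn the sample carousel to the reader and start the reading

TASK

Push a spoke of the sample carousel round with a fingertip until the tall vial stands squarely in front of the reader's window, and leave it there. Only then press the button on top of the reader all the way down with a fingertip and let it come back up. Do not touch or lift any of the vials, and leave the other things on the bench where they are.

Things in the scene. Friction and masses are not known exactly. Their poses are not given: they have to be found in the camera images.
- station: the sample reader: fixed grey base plate and, along its -y axis, a white reader housing 110 mm wide (x), from 162 to 234 mm out, top at 100 mm. Origin on the table (z = 0) on the carousel's vertical axis, z up. A vial stands squarely before the window when in this frame its x is 0 and its y is -120 mm
- window (a point): centre of the reader's glass window, which faces the carousel's axis, 162 mm from the axis and 60 mm above the table, midway between two white jaws (22 mm wide, 72 mm high, centred 36 mm to either side, reaching in to 146 mm from the axis). Axes as the station's
- carousel: the carousel: grey disc 284 mm across, top at 24 mm, with four white cups (28 mm high, 37 mm across) 120 mm from the axis, at 45, 135, 225 and 315 degrees from its x axis; a white hub column 32 mm across, top at 150 mm. Turns either way without limit about the station's axis and stays where it is left. Origin on the axis at table height; turns with the disc
- spokes: the four spokes of the carousel, fixed to its hub and turning with it: level round steel bars 12 mm thick along this body's +x, +y, -x and -y axes, each ending in a black ball (20 mm) centred 102 mm out. Origin on the axis at the bars' centre line, 135 mm above the table. Stiff, no spring or detents: 2 to 4 N at 70 mm from the axis turns the carousel, and it does not coast
- tall_vial: the tall amber vial with a white cap, 25 mm across (cap 27 mm), 85 mm high, standing loose in one of the four carousel cups; origin under its centre, 28 mm above the table; its top is at 113 mm
- short_vial1: a short amber vial with a white cap, 25 mm across, 50 mm high, standing loose in another carousel cup (top at 78 mm); origin under its centre, 28 mm above the table
- short_vial2: a short amber vial with a white cap, 25 mm across, 50 mm high, standing loose in another carousel cup (top at 78 mm); origin under its centre, 28 mm above the table
- short_vial3: a short amber vial with a white cap, 25 mm across, 50 mm high, standing loose in another carousel cup (top at 78 mm); origin under its centre, 28 mm above the table
- read_button_top (a point): centre of the top face of the reader's round black push button (28 mm across, in a grey collar), on top of the housing 200 mm from the carousel's axis, 118 mm above the table; pressed straight down
- read_button (a joint): travel of the button: 0 up, 0.006 m fully down (spring: 1.5 N to start, 5 N fully down); it comes back up by itself
- tip_box: loose orange pipette-tip box, 120 x 85 x 51 mm; bystander; origin under its centre
- cotton_jar: loose clear jar with a white cap, 52 mm across, 75 mm high; bystander; origin under its centre
- reagent_bottle: loose clear bottle, 68 mm across, 160 mm high; bystander; origin under its centre
- beaker: loose glass beaker, 72 mm across, 90 mm high; bystander; origin under its centre
- glove_box: loose blue glove carton, 120 x 230 x 75 mm, long side along its y; bystander; origin under its centre
- pipette: loose black and steel hand pipette lying along its y axis, 270 mm long (y from -135 to +137 mm), 30 mm high; bystander; origin on the table under it
- tube_tray: loose yellow open tray with compartments, 110 x 160 x 50 mm; bystander; origin under its centre
Mind the look-alikes: they are no part of the job. Leave any purple look-alike of the tall_vial alone.

How it is judged:
By the outcome, as a careful person would: the job done as asked, in the order asked, and still so for the second after the job is handed in, with the robot touching nothing.
It also fails if it takes over 51 s, if anything falls off the work surface, if the arm or the gripper's body presses on something with over 40 N, if the wrist force passes 120 N, or if a joint passes its speed limit or range.

ROBOT

A 6-joint arm with a two-finger parallel gripper is mounted at the origin on the work surface. World frame = base frame: x ahead of the robot, y to its left, z up, the work surface at z = 0. Lengths are in m, angles in degrees, forces in N, time in s.
With the tool pointing down it reaches from about 0.35 to 0.875 m from the base axis. Payload 4.2 kg.
Tool frame: the origin (TCP) lies midway between the tips of the shut fingers; the grasp point (between the pads) lies 19 mm behind it; z points along the fingers, y is the line along which they close (so a half turn about z gives the same grasp; the last joint's range is limited). The gripper opens to 87 mm and grips with 3 to 60 N. Pads are 19 mm wide; open, the fingers measure 117 mm over their backs; the gripper's body (75 mm by 190 mm) begins 51 mm behind the grasp point.
Start: joints at [87.239, 22.042, 0.453, 0, -68.411, -14.817], TCP at [0.189, 0.596, 0.223] pointing down, gripper open.
Joint ranges: [-179.83, 179.83], [-69.29, 118.12], [-61.27, 80.66], [-181.25, 117.63], [-171.15, -9.14], [-177.46, 177.46]. Speed limits (degrees/s): [159.86, 159.86, 180, 180, 180, 180].

INTERFACE

Orientations are given as a 3x3 rotation matrix whose columns are the frame's x, y, z axes.
In Python, from station import * gives the robot as it stands.
- The arm moves only by the tool move_arm, never from a script. Its argument "targets" is text: rows parted by semicolons, each of 4 numbers parted by spaces: the shift along the world's x, y, z in units of 25 mm (1.0 is 25 mm), then the turn about the world's z in units of 5 degrees (1.0 is 5 degrees). In form: tx ty tz spin; .... A call has 1 to 10 rows; each row shifts and turns the commanded pose from where the row before left it; what a row does not reach is not made up. A row lasts 1/12 s, in which the tool goes at most 41.7 mm and 7.16 degrees, less where a joint would pass 70% of its speed; a pose out of reach is approached as far as the arm can. A call is refused whole if a number of a shift passes 1 or a number of a turn 1, either way. A call with a gripper value outside its range is refused whole. "gripper" is the finger opening in mm, from 0 to 87, set as the call begins (left out, the last holds). The fingers move at their own pace and stop on an object; the grip force is fixed at half the most. Time passes only in rows, so rows that do not move let the fingers close. It gives the time, the measured TCP pose, the force, the opening and the grip force at its end, in the units of the state.
- sense(): the state, without advancing time (a new reading comes with each control period).
- capture(name): name is "scene" or "top" or "wrist"; returns a dict with "image" (400x640x3 uint8, blue, green, red), "fx", "fy", "cx", "cy" (pixels), "world_from_camera" (4x4, takes a point from camera to world coordinates); the wrist camera has in their place "hand_eye" (4x4, takes a point from camera to tool coordinates, whose origin is the TCP and whose axes are the flange's). Camera axes: x right, y up, looking along -z (the intrinsics and any distortion apply to the point x, -y, -z); pixel columns grow to the right and rows downward; lengths in m; the calibration is good to about 2 mm. A picture is of the moment at which its call begins: read the wrist's pose just before it. There is no depth.
- finish_job(): hands the job in; it is judged then, once.
The state is a dict: "time_s": time; "joints": joint angles; "joint_velocities": joint speeds; "effort": joint torques, N m; "tcp_pos": TCP position; "ee_rot": TCP orientation; "wrist_force": force on the tool from outside, world axes, zero at the start; "moment": the same for the moment, N m; "gripper_width": opening from 0.0 (shut) to 1.0 (fully open); "gripper_force": force on a finger pad.
Only numpy, scipy, OpenCV 4.12 (cv2) and the standard library are available. Lean on these libraries where they do the work, as an engineer would, in place of code of your own. Each camera call takes 0.05 s, during which the arm holds its last target. There are 200 camera calls.

## Working session

There is one attempt and no reset: what is moved stays moved. The work goes in short steps, Python scripts to look and compute and a tool call to move; the robot and the scene stay as the last step left them, time stands still between calls to the robot, and variables do not carry over. Pictures are saved under pics/ and viewed, at most 10 in all, crops included, and the job is handed in when it is done.

Besides the shell and the picture viewer there is one more tool, called after "Request:" by a JSON object that holds its "method" and its "body", one argument or row to a line. move_arm: Moves the arm, as the interface text tells. Its arguments: {"type":"object","properties":{"targets":{"type":"string"},"gripper":{"type":"number"}},"required":["targets"]}

```bash
mkdir -p pics; ls
python3 - <<'E'
from station import *
import cv2,json,numpy as np
s=sense();print(s)
for n in("scene","top"):
    c=capture(n);cv2.imwrite(f"pics/{n}0.png",c["image"])
    print(n,c["fx"],c["fy"],c["cx"],c["cy"],np.round(c["world_from_camera"],4).tolist(),[k for k in c])
E
```

```text
pics
{'time_s': 0.0, 'joints': array([ 8.72383222e+01,  2.20909969e+01,  3.79015787e-01, -3.08659310e-02,
       -6.84118694e+01, -1.48171167e+01]), 'joint_velocities': array([ 0.0366881 , -0.0191477 ,  0.02257459, -0.11473666,  0.01330049,
       -0.02189589]), 'effort': array([ 1.96219848e-04, -3.90663779e+01,  1.87402368e+01,  4.21963871e+00,
        1.10471938e-02, -1.91434988e-04]), 'tcp_pos': array([0.18854488, 0.59523496, 0.22144706]), 'ee_rot': array([[ 9.53242487e-01, -3.02205883e-01, -6.04488166e-04],
       [-3.02206480e-01, -9.53240099e-01, -2.13490131e-03],
       [ 6.89573755e-05,  2.21775887e-03, -9.99997538e-01]]), 'wrist_force': array([-0.14236313,  0.67594693, -0.14520957]), 'moment': array([ 0.05142625,  0.01765397, -0.01615768]), 'gripper_force': 0.0, 'gripper_width': 1.0012614393736534}
scene 439.65759435632054 439.65759435632054 313.26698818999625 198.5428412658776 [[-0.7738, -0.4201, 0.474, 1.2321], [0.6333, -0.4974, 0.593, 0.8404], [-0.0133, 0.759, 0.6509, 1.0292], [0.0, 0.0, 0.0, 1.0]] ['image', 'fx', 'fy', 'cx', 'cy', 'world_from_camera']
top 399.78292609664055 399.78292609664055 323.533951187096 195.44226211747005 [[0.019, 0.9914, -0.1297, 0.443], [-0.9997, 0.0169, -0.0171, 0.0024], [-0.0147, 0.1299, 0.9914, 1.2244], [0.0, 0.0, 0.0, 1.0]] ['image', 'fx', 'fy', 'cx', 'cy', 'world_from_camera']
```

View pics/scene0.png

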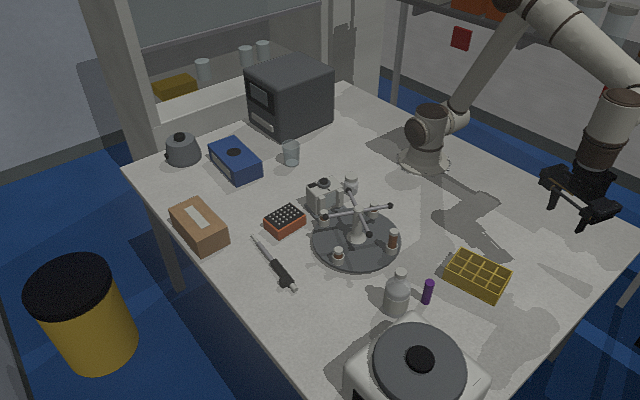

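View pics/top0.png

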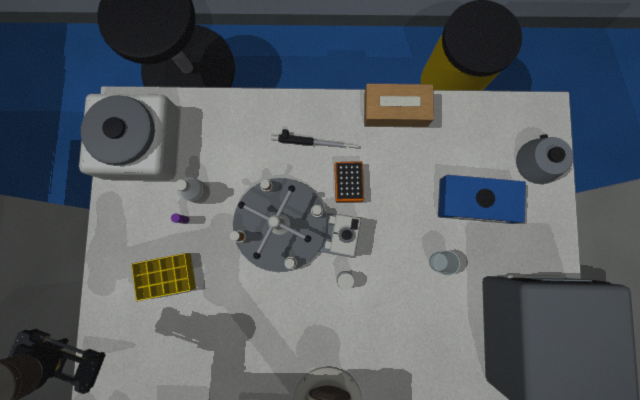

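The scene view shows the carousel at about (357,238) and the reader at (325,195). An amber vial stands in the carousel at (393,240), and there is a purple look-alike off it at (428,292). In the top view the hub is at (277,222), the button at (347,235), the vials at (266,185), (317,211), (237,237) and (290,263), and the purple one at (180,218). I'll enlarge both views to confirm.

Run:
```python
import cv2,numpy as np
t=cv2.imread("pics/top0.png")[165:285,220:380];s=cv2.imread("pics/scene0.png")[165:285,295:415]
t=cv2.resize(t,None,fx=2.8,fy=2.8,interpolation=cv2.INTER_CUBIC);s=cv2.resize(s,None,fx=2.8,fy=2.8,interpolation=cv2.INTER_CUBIC)
im=np.hstack([t,s]);im=cv2.convertScaleAbs(im,alpha=1.3,beta=10)
cv2.imwrite("pics/crop0.png",im);print(im.shape)
```

```text
(336, 784, 3)
```

View pics/crop0.png

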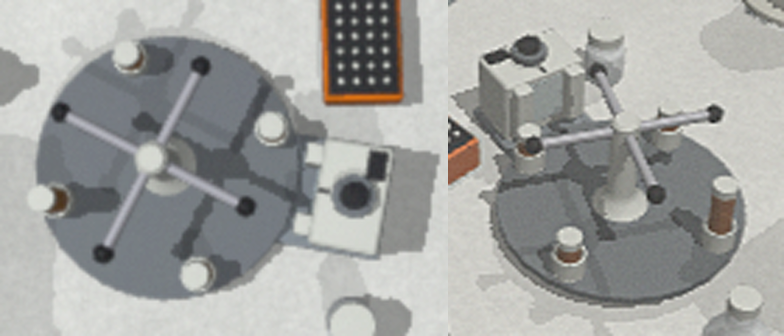

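Left crop (top view): the balls are at (201,66), (60,111), (247,206) and (103,254), the hub at (151,159), the button at (354,195) and the white caps at (128,55), (270,126), (40,199) and (197,274). Right crop (scene view): there is one tall amber vial with its cap at (725,187), and the other three are short. The candidates are the tall amber vial at scene (394,235) and the purple vial at (428,292). The amber one fits, being the only tall amber vial and standing in a cup.

```bash
cat > h.py <<'E'
import numpy as np,cv2
from scipy.optimize import linear_sum_assignment
def ray(c,u,v):
    W=c["world_from_camera"];d=W[:3,:3]@np.array([(u-c["cx"])/c["fx"],-(v-c["cy"])/c["fy"],-1]);return W[:3,3],d/np.linalg.norm(d)
def plane(c,u,v,z):
    o,d=ray(c,u,v);return o+d*(z-o[2])/d[2]
def tri(c1,p1,c2,p2):
    o1,d1=ray(c1,*p1);o2,d2=ray(c2,*p2);A=np.stack([d1,-d2],1);t=np.linalg.lstsq(A,o2-o1,rcond=None)[0]
    a,b=o1+t[0]*d1,o2+t[1]*d2;return (a+b)/2,np.linalg.norm(a-b)
def blob(im,p,r=6,dark=True,th=45):
    x0,y0=int(round(p[0]))-r,int(round(p[1]))-r;g=im[y0:y0+2*r+1,x0:x0+2*r+1].max(2).astype(float)
    w=np.clip(th-g,0,None) if dark else np.clip(g-th,0,None)
    m=(w>0).astype(np.uint8);n,l,st,c=cv2.connectedComponentsWithStats(m)
    k=1+np.argmax([st[i,4] for i in range(1,n)]);w=w*(l==k);yy,xx=np.mgrid[:2*r+1,:2*r+1]
    return np.array([x0+(w*xx).sum()/w.sum(),y0+(w*yy).sum()/w.sum()]),st[k,4]
E
python3 - <<'E'
from station import *
from h import *
T=capture("top");S=capture("scene")
f=lambda l,ox,oy,x0:[((a-x0)/2.8+ox,b/2.8+oy) for a,b in l]
tb=f([(201,66),(60,111),(247,206),(103,254)],220,165,0);sb=f([(597,70),(714,113),(655,194),(533,145)],295,165,448)
tp=[];sp=[]
for p in tb: q,a=blob(T["image"],p,5);tp.append(q);print("T",np.round(p,1),q.round(1),a)
for p in sb: q,a=blob(S["image"],p,5);sp.append(q);print("S",np.round(p,1),q.round(1),a)
C=np.array([[tri(T,a,S,b)[1]+abs(tri(T,a,S,b)[0][2]-.135) for b in sp] for a in tp])
for i,j in zip(*linear_sum_assignment(C)):
    X,g=tri(T,tp[i],S,sp[j]);print("ball",i,j,X.round(4),g.round(4),"plane",plane(T,*tp[i],.135).round(4),plane(S,*sp[j],.135).round(4))
def two(n,a,b,z):
    a=f([a],220,165,0)[0];b=f([b],295,165,448)[0];X,g=tri(T,a,S,b);print(n,X.round(4),g.round(4),plane(T,*a,z).round(4),plane(S,*b,z).round(4))
two("hub",(151,155),(625,124),.15);two("button",(354,194),(528,46),.118);two("tall",(40,198),(725,187),.113)
for n,a in zip("abc",[(128,54),(270,126),(197,274)]): print(n,plane(T,*f([a],220,165,0)[0],.078).round(4))
E
```

```text
T [291.8 188.6] [291.7 188. ] 27
T [241.4 204.6] [241.1 204.3] 27
T [308.2 238.6] [307.7 238.4] 31
T [256.8 255.7] [256.6 255.3] 29
S [348.2 190. ] [346.2 188.8] 2
S [390.  205.4] [389.9 207.2] 7
S [368.9 234.3] [367.4 234.9] 19
S [325.4 216.8] [325.5 218.1] 10
ball 0 3 [0.605  0.111  0.1271] 0.0026 plane [0.6048 0.1093 0.135 ] [0.6096 0.1183 0.135 ]
ball 1 2 [0.5589 0.2467 0.1308] 0.0043 plane [0.5569 0.2473 0.135 ] [0.5637 0.2481 0.135 ]
ball 2 0 [0.4692 0.0599 0.1365] 0.0054 plane [0.4673 0.0618 0.135 ] [0.47   0.0567 0.135 ]
ball 3 1 [0.4191 0.2006 0.125 ] 0.0005 plane [0.4192 0.199  0.135 ] [0.4283 0.2075 0.135 ]
hub [0.5134 0.1555 0.14  ] 0.0023 [0.5135 0.1533 0.15  ] [0.5206 0.164  0.15  ]
button [ 0.4807 -0.0435  0.11  ] 0.0013 [ 0.4809 -0.0436  0.118 ] [ 0.4868 -0.0354  0.118 ]
tall [0.4717 0.2691 0.1044] 0.0005 [0.4713 0.2673 0.113 ] [0.479  0.2742 0.113 ]
a [0.6228 0.191  0.078 ]
b [0.5503 0.0419 0.078 ]
c [0.3987 0.1125 0.078 ]
```

Request:
{"method": "move_arm", "body": {
  "targets": ".75 -.97 .4 -.98;.75 -.97 .4 -.98;.75 -.97 .4 -.98;.75 -.97 .4 -.98;.75 -.97 .4 -.98;.75 -.97 .4 -.98;.75 -.97 .4 -.98;.75 -.97 .4 -.98;.75 -.97 .4 -.98;.75 -.97 .4 -.98",
  "gripper": 0
}}

```text
time_s: 1.03
tcp_pos: [0.3767, 0.3518, 0.323]
ee_rot: [[0.394, -0.919, -0.0], [-0.919, -0.394, 0.0], [-0.0, 0.0, -1.0]]
wrist_force: [1.2, 0.6, 0.2]
gripper_width: 0.325
gripper_force: 0.0
```

Request:
{"method": "move_arm", "body": {
  "targets": ".75 -.97 0 -.98;.75 -.97 0 -.98;.75 -.97 0 -.98;.75 -.97 0 -.98;.75 -.97 0 -.98;.75 -.97 0 -.98;.75 -.97 0 -.98;.75 -.97 0 -.98;.75 -.97 0 -.98;.75 -.97 0 -.98"
}}

```text
time_s: 1.87
tcp_pos: [0.5643, 0.1094, 0.3224]
ee_rot: [[-0.436, -0.9, -0.0], [-0.9, 0.436, 0.0], [0.0, 0.0, -1.0]]
wrist_force: [1.5, 1.1, -1.3]
gripper_width: 0.004
gripper_force: 0.0
```

Run:
```python
from station import *
import cv2,numpy as np
s=sense();c=capture("wrist");cv2.imwrite("pics/w1.png",c["image"]);np.set_printoptions(suppress=True,precision=4)
print(s["time_s"],s["tcp_pos"],s["ee_rot"],s["joints"],s["wrist_force"]);print(c["fx"],c["cx"],c["cy"],c["hand_eye"],c.keys())
t=capture("top");cv2.imwrite("pics/t1.png",t["image"])
```

```text
1.8667 [0.5643 0.1094 0.3224] [[-0.4356 -0.9002 -0.0003]
 [-0.9002  0.4356  0.    ]
 [ 0.0001  0.0003 -1.    ]] [ 27.1089  14.1435   3.2807  -0.0089 -79.1534 -52.9283] [ 1.5312  1.0586 -1.3014]
355.2703776396964 321.895480845603 202.31283058420303 [[-0.0007  0.9626  0.2711  0.0737]
 [ 1.      0.0007  0.     -0.0002]
 [-0.0002  0.2711 -0.9626 -0.1617]
 [ 0.      0.      0.      1.    ]] dict_keys(['image', 'fx', 'fy', 'cx', 'cy', 'hand_eye'])
```

View pics/w1.png

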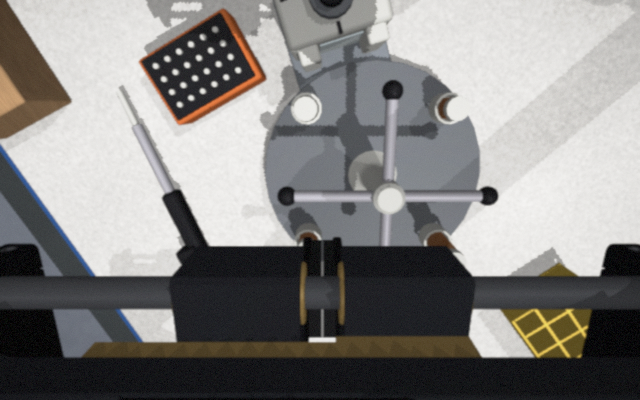

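The wrist view shows the hub at (389,199), the balls at (393,90), (287,196) and (488,196), and the reader's jaws at (300,50) and (373,42), with the button at (332,5) cut off by the image edge. I'll measure these from the wrist pose and compare with the top view.

```bash
cat >> h.py <<'E'
def wcam(c,s):
    H=np.eye(4);H[:3,:3]=s["ee_rot"];H[:3,3]=s["tcp_pos"];c=dict(c);c["world_from_camera"]=H@c["hand_eye"];return c
E
python3 - <<'E'
from station import *
from h import *
np.set_printoptions(suppress=True,precision=4)
s=sense();c=wcam(capture("wrist"),s);T=capture("top")
tp={"b2":(307.7,238.4),"b0":(291.7,188),"b3":(256.6,255.3)}
for n,p in {"b2":(393,90),"b0":(287,196),"b3":(488,196)}.items():
    q,a=blob(c["image"],p,13,th=60);X,g=tri(c,q,T,tp[n]);print(n,q,a,"plane",plane(c,*q,.135),"tri",X,g)
print("hub",plane(c,389,199,.15),tri(c,(389,199),T,(273.7,220)))
E
```

```text
b2 [393.075   90.4587] 300 plane [0.4684 0.0609 0.135 ] tri [0.4674 0.0617 0.1296] 0.0009725959766079127
b0 [287.0131 196.2885] 238 plane [0.6049 0.1083 0.135 ] tri [0.6061 0.11   0.1273] 0.0007488390002556724
b3 [490.3871 195.6144] 208 plane [0.4193 0.198  0.135 ] tri [0.419  0.199  0.1334] 0.0007494898842762729
hub [0.5139 0.1513 0.15  ] (array([0.5142, 0.1546, 0.1418]), np.float64(0.001912715732185212))
```

Request:
{"method": "move_arm", "body": {
  "targets": ".22 -.32 -1 0;0 0 -1 0;0 0 -1 0;0 0 -1 0;0 0 -1 0;0 0 -1 0;0 0 -1 0;0 0 -.8 0;0 0 -.3 0;0 0 0 0"
}}

```text
time_s: 2.9
tcp_pos: [0.5676, 0.1033, 0.1183]
ee_rot: [[-0.43, -0.903, -0.004], [-0.903, 0.43, -0.002], [0.003, 0.003, -1.0]]
wrist_force: [-0.4, -0.6, 0.2]
gripper_width: -0.001
gripper_force: 0.0
```

```bash
python3 -c "
import numpy as np
a=np.radians(-42.2+5*np.arange(31));p=75.5/25*np.c_[np.cos(a),np.sin(a)]
for i,d in enumerate(np.diff(np.round(p,2),axis=0)): print('%.2f %.2f 0 1'%tuple(d),end='; ' if i%10<9 else '\n')"
```

```text
0.17 0.20 0 1; 0.15 0.22 0 1; 0.13 0.23 0 1; 0.11 0.24 0 1; 0.08 0.25 0 1; 0.07 0.25 0 1; 0.05 0.26 0 1; 0.02 0.26 0 1; 0.00 0.27 0 1; -0.03 0.26 0 1
-0.05 0.26 0 1; -0.06 0.25 0 1; -0.10 0.25 0 1; -0.11 0.24 0 1; -0.13 0.23 0 1; -0.15 0.21 0 1; -0.17 0.20 0 1; -0.19 0.19 0 1; -0.20 0.17 0 1; -0.22 0.15 0 1
-0.23 0.13 0 1; -0.24 0.11 0 1; -0.25 0.08 0 1; -0.25 0.07 0 1; -0.26 0.05 0 1; -0.26 0.02 0 1; -0.27 0.00 0 1; -0.26 -0.03 0 1; -0.26 -0.05 0 1; -0.25 -0.06 0 1
```

Request:
{"method": "move_arm", "body": {
  "targets": ".05 .06 0 .3;.05 .06 0 .3;.07 .08 0 .4;.15 .22 0 1;.13 .23 0 1;.11 .24 0 1;.08 .25 0 1;.07 .25 0 1;.03 .13 0 .5;.02 .13 0 .5"
}}

```text
time_s: 3.73
tcp_pos: [0.5887, 0.1441, 0.1216]
ee_rot: [[0.168, -0.986, 0.001], [-0.986, -0.168, -0.0], [0.0, -0.001, -1.0]]
wrist_force: [-0.9, -2.7, -1.3]
gripper_width: 0.001
gripper_force: 1.1
```

Request:
{"method": "move_arm", "body": {
  "targets": ".01 .13 0 .5;.01 .13 0 .5;0 .27 0 1;-.03 .26 0 1;-.05 .26 0 1;-.06 .25 0 1;-.10 .25 0 1;-.11 .24 0 1;-.13 .23 0 1;-.15 .21 0 1"
}}

```text
time_s: 4.57
tcp_pos: [0.5741, 0.2001, 0.1217]
ee_rot: [[0.817, -0.577, 0.003], [-0.577, -0.817, 0.001], [0.002, -0.002, -1.0]]
wrist_force: [1.9, -2.1, -1.6]
gripper_width: 0.005
gripper_force: 1.4
```

Request:
{"method": "move_arm", "body": {
  "targets": "-.17 .20 0 1;-.19 .19 0 1;-.20 .17 0 1;-.22 .15 0 1;-.23 .13 0 1;-.24 .11 0 1;-.25 .08 0 1;-.13 .03 0 .5;-.12 .04 0 .5;0 0 0 0"
}}

```text
time_s: 5.4
tcp_pos: [0.5299, 0.2283, 0.1219]
ee_rot: [[0.997, 0.08, 0.003], [0.08, -0.997, 0.002], [0.003, -0.002, -1.0]]
wrist_force: [-0.4, 0.1, 0.3]
gripper_width: 0.005
gripper_force: 0.0
```

Run:
```python
from station import *
from h import *
s=sense();print(s["time_s"],s["joints"].round(0));w=capture("wrist")["image"];t=capture("top")["image"][165:285,220:380]
t=cv2.resize(t,(533,400),interpolation=cv2.INTER_CUBIC);im=np.hstack([t,w[:, 160:]])
im=cv2.resize(im,(800,int(400*800/im.shape[1])));cv2.imwrite("pics/m2.png",im)
```

```text
5.4 [ 39.  23. -15.   0. -53.  55.]
```

View pics/m2.png

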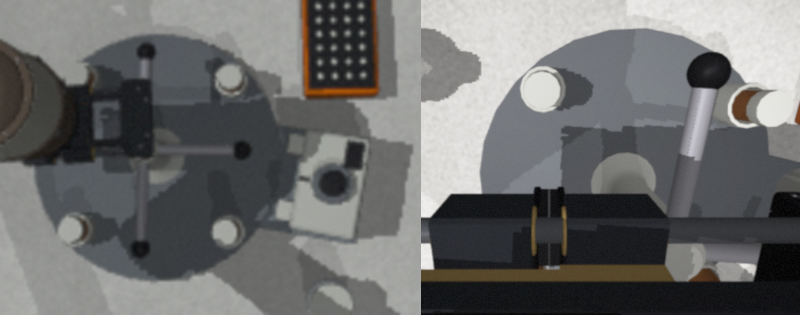

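The top view (left) shows balls at (147,50), (243,150) and (141,249), with the button at (333,183). The tall vial is upright, seen in the wrist view at (770,107), and still has about 35° to go.

```bash
cat > ang.py <<'E'
from station import *
from h import *
A=np.array([.512,.1537])
def spokes(T,ps):
    P=[];
    for p in ps:
        q,a=blob(T["image"],p,5);X=plane(T,*q,.135)[:2];P.append(X);d=X-A;print("ball",q.round(1),a,X.round(4),"r",np.hypot(*d).round(4),"ang",np.degrees(np.arctan2(d[1],d[0])).round(2))
    return P
def button(T,p):
    q,a=blob(T["image"],p,7,th=60);X=plane(T,*q,.118)[:2];d=X-A;print("button",q.round(1),a,X.round(4),"r",np.hypot(*d).round(4),"ang",np.degrees(np.arctan2(d[1],d[0])).round(2))
E
python3 - <<'E'
from ang import *
T=capture("top");P=spokes(T,[(275.8,184),(312.3,222),(273.6,259.6)]);print((P[0]+P[2])/2)
button(T,(346.5,234.5))
# housing top: bright region rect
g=T["image"].max(2);m=np.zeros_like(g);m[205:260,325:370]=(g[205:260,325:370]>150);print(m.sum(), np.percentile(g[205:260,325:370],[10,30,50,70,90]))
cv2.imwrite("pics/h.png",cv2.resize(T["image"][195:270,310:385],None,fx=8,fy=8,interpolation=cv2.INTER_CUBIC))
E
```

```text
ball [275.5 183.9] 29 [0.6152 0.1546] r 0.1032 ang 0.49
ball [311.5 221.8] 38 [0.5125 0.0525] r 0.1012 ang -89.7
ball [272.9 259.3] 40 [0.4093 0.1544] r 0.1027 ang 179.61
[0.5122845  0.15448656]
button [346.5 234.2] 81 [ 0.481  -0.0439] r 0.2 ang -98.91
715 [ 65.  93. 107. 148. 165.]
```

View pics/h.png

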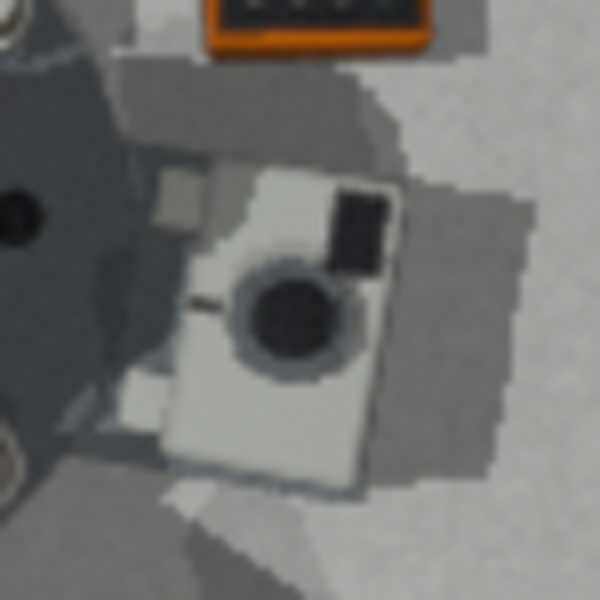

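Request:
{"method": "move_arm", "body": {
  "targets": "-.13 .03 0 .5;-.13 .02 0 .5;-.26 .02 0 1;-.27 0 0 1;-.26 -.03 0 1;-.26 -.05 0 1;-.13 -.03 0 .5;-.12 -.03 0 .5;-.1 -.04 0 .4;0 0 0 0"
}}

```text
time_s: 6.38
tcp_pos: [0.4883, 0.2252, 0.1209]
ee_rot: [[0.804, 0.594, 0.002], [0.594, -0.804, 0.002], [0.002, -0.0, -1.0]]
wrist_force: [0.7, 1.0, 1.7]
gripper_width: 0.004
gripper_force: 0.6
```

Run:
```python
from ang import *
T=capture("top");c,s=np.cos(np.radians(32)),np.sin(np.radians(32))
# predict ball pixels after 32deg turn CCW
C=np.array([273.5,221.8]);ps=[]
for p in [(275.5,183.9),(311.5,221.8),(272.9,259.3)]:
    d=np.array(p)-C;ps.append(C+[d[0]*c+d[1]*s,-d[0]*s+d[1]*c])
spokes(T,ps)
```

```text
ball [255.7 189.1] 28 [0.5998 0.2089] r 0.1037 ang 32.16
ball [306.9 202.3] 30 [0.5657 0.0666] r 0.1023 ang -58.33
ball [293.1 253.9] 39 [0.425  0.1003] r 0.1021 ang -148.44
```

Request:
{"method": "move_arm", "body": {
  "targets": "-.05 -.02 0 .2;-.05 -.02 0 .2;-.05 -.02 0 .2;-.05 -.02 0 .2;0 0 0 0;0 0 0 0"
}}

```text
time_s: 6.93
tcp_pos: [0.4824, 0.2222, 0.1199]
ee_rot: [[0.761, 0.648, -0.001], [0.648, -0.761, -0.001], [-0.001, 0.0, -1.0]]
wrist_force: [0.8, 0.7, 0.5]
gripper_width: 0.005
gripper_force: 0.6
```

Run:
```python
from ang import *
A[1]=.1541
T=capture("top");spokes(T,[(253.8,191),(305.5,200),(295.5,252.8)])
```

```text
ball [252.9 191.1] 27 [0.5943 0.2164] r 0.1032 ang 37.15
ball [305.1 199.3] 28 [0.5738 0.0717] r 0.103 ang -53.11
ball [295.8 252.1] 42 [0.4299 0.0932] r 0.1023 ang -143.42
```

Request:
{"method": "move_arm", "body": {
  "targets": ".1 .06 0 0;.15 .1 0 0;.15 .1 .3 0;0 0 1 -1;0 0 1 -1;0 0 1 -1;0 0 1 -1;0 0 1 -1;0 -.2 1 -1;0 -.3 1 -1"
}}

```text
time_s: 7.82
tcp_pos: [0.4927, 0.2166, 0.3041]
ee_rot: [[0.996, 0.091, -0.0], [0.091, -0.996, -0.0], [-0.0, 0.0, -1.0]]
wrist_force: [0.6, 0.2, -0.1]
gripper_width: 0.005
gripper_force: 0.0
```

Request:
{"method": "move_arm", "body": {
  "targets": "0 -.3 .7 -1;0 -.3 0 -1;0 -.3 0 -1;0 -.3 0 -1;0 -.3 0 -1;0 -.3 0 -1;0 -.3 0 -1;0 -.3 0 -1;0 -.3 0 -1;0 -.3 0 -1"
}}

```text
time_s: 8.65
tcp_pos: [0.4928, 0.1411, 0.3204]
ee_rot: [[0.709, -0.705, -0.0], [-0.705, -0.709, -0.0], [-0.0, 0.001, -1.0]]
wrist_force: [0.1, -1.0, 0.1]
gripper_width: 0.004
gripper_force: 0.0
```

Request:
{"method": "move_arm", "body": {
  "targets": ".0 -.3 0 -1;.0 -.3 0 -1;.0 -.3 0 -1;.0 -.3 0 -1;.1 -.4 0 -1;0 -.4 0 -1;.0 -.4 0 -1;.0 -.4 0 -1;0 -.4 0 -1;0 0 0 -1"
}}

```text
time_s: 9.48
tcp_pos: [0.4951, 0.0602, 0.3205]
ee_rot: [[-0.086, -0.996, -0.001], [-0.996, 0.086, -0.001], [0.001, 0.001, -1.0]]
wrist_force: [-0.6, 1.0, 0.0]
gripper_width: 0.003
gripper_force: 0.0
```

Run:
```python
from ang import *
s=sense();print(s["tcp_pos"],s["joints"].round(0),s["wrist_force"]);w=capture("wrist")["image"];cv2.imwrite("pics/w3.png",w)
```

```text
[0.49508788 0.06020748 0.32051089] [ 26.   6.  -7.   0. -77. -31.] [-0.59766817  0.96898275  0.04791046]
```

View pics/w3.png

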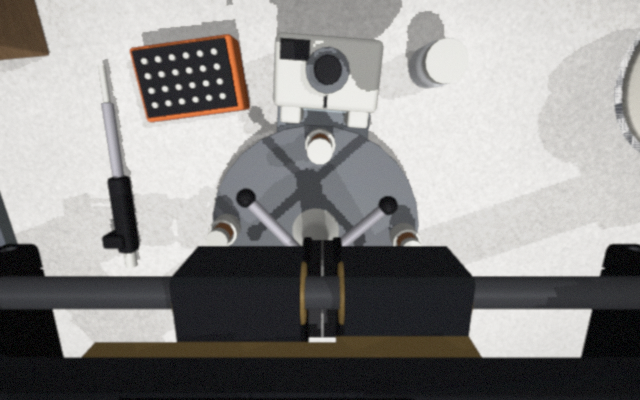

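The wrist view shows the tall vial's cap at (320,146), between the jaws at (290,114) and (358,119). The balls are at (246,198) and (389,205), and the button at (328,69). I'll measure the residual angle from these within the same picture.

```bash
cat > res.py <<'E'
from ang import *
def res():
    s=sense();c=wcam(capture("wrist"),s);im=c["image"]
    B=[plane(c,*blob(im,p,13,th=60)[0],.135)[:2] for p in [(246,198),(389,205)]]
    q,a=blob(im,(328,69),15,th=45);bt=plane(c,*q,.118)[:2];print("button",q.round(1),a,bt.round(4))
    g=im[128:168,300:340].min(2);m=(g>150).astype(np.uint8);n,l,st,ce=cv2.connectedComponentsWithStats(m);k=1+np.argmax(st[1:,4]);
    cp=ce[k]+[300,128];cap=plane(c,*cp,.113)[:2];print("cap",cp.round(1),st[k],cap.round(4))
    d=B[1]-B[0];mid=(B[0]+B[1])/2;L=np.hypot(*d);nrm=np.array([-d[1],d[0]])/L
    ax=min([mid+nrm*L/2,mid-nrm*L/2],key=lambda x:-x[1]);print("ball sep",L.round(4),"exp .1442; axis",ax.round(4))
    an=lambda v:np.degrees(np.arctan2(v[1],v[0])).round(2)
    print("bisector",an(mid-ax),"button dir",an(bt-ax),np.hypot(*(bt-ax)).round(4),"with A:",an(mid-A),an(bt-A),"cap",an(cap-ax),np.hypot(*(cap-ax)).round(4))
    # housing edges: jaws' bright blobs
    g=im[:,:,:].min(2)
    for x0 in (278,346):
        r=im[102:130,x0:x0+26].min(2);mm=(r>150);ys,xs=np.nonzero(mm);print("jaw",x0+xs.min(),x0+xs.max(),102+ys.max(),mm.sum())
    return c
if __name__=="__main__":
    A[1]=.1541;c=res();cv2.imwrite("pics/w4.png",cv2.resize(c["image"][30:180,225:425],(800,600),interpolation=cv2.INTER_CUBIC))
E
python3 res.py
```

```text
button [321.   63.4] 127 [ 0.4865 -0.0487]
cap [319.9 149.2] [  5   5  31  32 668] [0.495  0.0336]
ball sep 0.1445 exp .1442; axis [0.5125 0.1529]
bisector -98.14 button dir -97.36 0.2033 with A: -97.59 -97.16 cap -98.35 0.1206
jaw 278 303 122 449
jaw 346 371 129 603
```

View pics/w4.png

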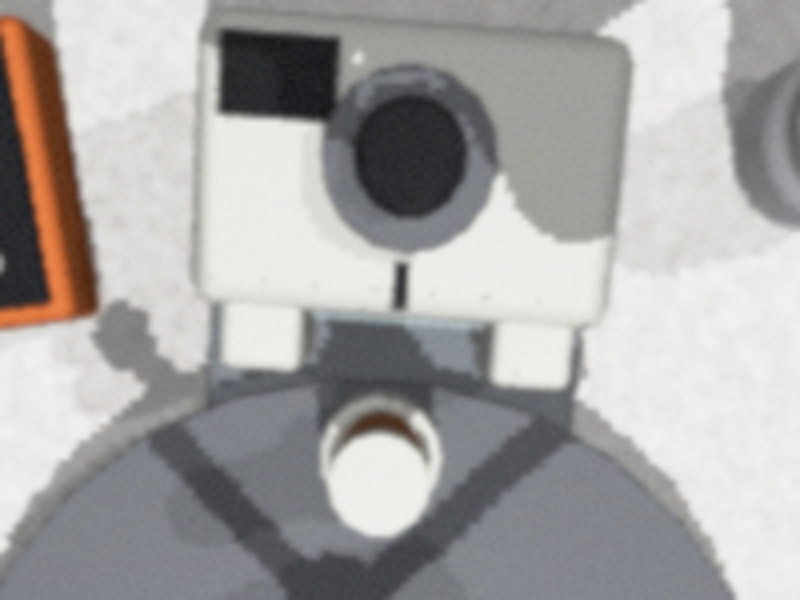

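The enlarged view shows the button at (411,156), the jaw tops at (264,338) and (532,355), the midline mark at (401,285) and the tall vial's cap at (381,484).

Run:
```python
from ang import *
s=sense();c=wcam(capture("wrist"),s)
P=lambda x,y,z:plane(c,(x+.5)/4-.5+225,(y+.5)/4-.5+30,z)[:2]
an=lambda v:np.degrees(np.arctan2(v[1],v[0])).round(2)
bt=P(411,156,.118);j1=P(264,338,.072);j2=P(532,355,.072);mk=P(401,285,.1);cap=P(381,484,.113);j=(j1+j2)/2
# housing top corners (far-left, far-right, near-left, near-right) z=.1
fl,fr,nl,nr=P(212,14,.1),P(630,40,.1),P(198,298,.1),P(605,324,.1)
print("jaw sep",np.hypot(*(j2-j1)).round(4),"w",np.hypot(*(fr-fl)).round(4),np.hypot(*(nr-nl)).round(4))
d=lambda a,b:an(b-a)
print("normals",d(j2,j1),"far",d(fr,fl),"near",d(nr,nl),"(minus 90 => outward)")
for ax in ([.5125,.1529],[.512,.1541]):
    ax=np.array(ax)
    for n,v in dict(bt=bt,jaw=j,mark=mk,cap=cap).items(): print(n,v.round(4),an(v-ax),np.hypot(*(v-ax)).round(4))
```

```text
jaw sep 0.0754 w 0.1034 0.106
normals -8.19 far -7.93 near -8.19 (minus 90 => outward)
bt [ 0.4818 -0.0432] -98.91 0.1985
jaw [0.4882 0.0028] -99.19 0.1521
mark [ 0.4864 -0.0136] -98.92 0.1686
cap [0.4956 0.0354] -98.2 0.1187
bt [ 0.4818 -0.0432] -98.71 0.1996
jaw [0.4882 0.0028] -98.93 0.1532
mark [ 0.4864 -0.0136] -98.69 0.1697
cap [0.4956 0.0354] -97.88 0.1198
```

The vial is about 0.7° (1.5 mm) past the reader's midline. I'll nudge the carousel back clockwise with another spoke.

Request:
{"method": "move_arm", "body": {
  "targets": ".31 .21 -.2 -.96;.31 .21 -.2 -.96;.31 .21 -.2 -.96;.31 .21 -.2 -.96;.31 .21 -.2 -.96;.31 .21 -.2 -.96;.31 .21 -.2 -.96;.31 .21 -.2 -.96;.31 .21 -.2 -.96;.35 .2 -.2 -.96"
}}

```text
time_s: 10.47
tcp_pos: [0.574, 0.1145, 0.2699]
ee_rot: [[-0.795, -0.607, -0.0], [-0.607, 0.795, -0.0], [0.0, 0.0, -1.0]]
wrist_force: [-0.5, -0.6, -0.0]
gripper_width: 0.012
gripper_force: 0.0
```

Request:
{"method": "move_arm", "body": {
  "targets": "0 0 -1 0;0 0 -1 0;0 0 -1 0;0 0 -1 0;0 0 -1 0;0 0 -.6 0;0 0 -.38 0;0 0 0 0;0 0 0 0"
}}

```text
time_s: 11.22
tcp_pos: [0.5742, 0.1141, 0.1208]
ee_rot: [[-0.793, -0.609, 0.0], [-0.609, 0.793, -0.0], [0.0, -0.0, -1.0]]
wrist_force: [0.8, 0.4, 0.2]
gripper_width: 0.007
gripper_force: 0.0
```

Request:
{"method": "move_arm", "body": {
  "targets": "-.05 -.07 0 0;-.05 -.07 0 0;-.05 -.07 0 0;-.03 -.04 0 0;0 0 0 0;0 0 0 0"
}}

```text
time_s: 11.72
tcp_pos: [0.5693, 0.1075, 0.1209]
ee_rot: [[-0.794, -0.608, 0.001], [-0.608, 0.794, 0.0], [-0.001, -0.0, -1.0]]
wrist_force: [-0.2, -0.3, 0.3]
gripper_width: 0.002
gripper_force: 0.0
```

Request:
{"method": "move_arm", "body": {
  "targets": "-.012 -.015 0 0;-.012 -.015 0 0;0 0 0 0;0 0 0 0"
}}

```text
time_s: 12.05
tcp_pos: [0.5688, 0.107, 0.1206]
ee_rot: [[-0.794, -0.608, 0.0], [-0.608, 0.794, 0.0], [-0.0, -0.0, -1.0]]
wrist_force: [-0.1, 0.1, 0.5]
gripper_width: 0.006
gripper_force: 0.2
```

Run:
```python
from ang import *
A[1]=.1541
s=sense();d=s["tcp_pos"][:2]-A;print(np.degrees(np.arctan2(d[1],d[0])),np.hypot(*d),s["wrist_force"])
T=capture("top");spokes(T,[(252.9,191.1),(305.1,199.3),(295.8,252.1),(243.5,242.5)])
```

```text
-39.68796293487827 0.07383130398278727 [-0.1024446   0.13612654  0.48275506]Traceback (most recent call last):
  File "<stdin>", line 4, in <module>
  File "ang.py", line 7, in spokes
    q,a=blob(T["image"],p,5);X=plane(T,*q,.135)[:2];P.append(X);d=X-A;print("ball",q.round(1),a,X.round(4),"r",np.hypot(*d).round(4),"ang",np.degrees(np.arctan2(d[1],d[0])).round(2))
        ~~~~^^^^^^^^^^^^^^^^
  File "h.py", line 14, in blob
    k=1+np.argmax([st[i,4] for i in range(1,n)]);w=w*(l==k);yy,xx=np.mgrid[:2*r+1,:2*r+1]
        ~~~~~~~~~^^^^^^^^^^^^^^^^^^^^^^^^^^^^^^^
    return _wrapfunc(a, 'argmax', axis=axis, out=out, **kwds)
    return _wrapit(obj, method, *args, **kwds)
    result = getattr(arr, method)(*args, **kwds)
ValueError: attempt to get argmax of an empty sequence
```

Request:
{"method": "move_arm", "body": {
  "targets": "-.012 -.016 0 0;0 0 0 0;0 0 0 0"
}}

```text
time_s: 12.35
tcp_pos: [0.5687, 0.1068, 0.1207]
ee_rot: [[-0.794, -0.608, 0.001], [-0.608, 0.794, 0.001], [-0.001, -0.0, -1.0]]
wrist_force: [0.8, 2.2, -0.6]
gripper_width: 0.006
gripper_force: 0.9
```

Request:
{"method": "move_arm", "body": {
  "targets": "-.012 -.016 0 0;0 0 0 0;0 0 0 0"
}}

```text
time_s: 12.6
tcp_pos: [0.5681, 0.1061, 0.1206]
ee_rot: [[-0.794, -0.608, 0.0], [-0.608, 0.794, 0.0], [-0.0, 0.0, -1.0]]
wrist_force: [-0.1, 1.9, 0.8]
gripper_width: 0.006
gripper_force: 0.9
```

Run:
```python
from ang import *
A[1]=.1541
s=sense();d=s["tcp_pos"][:2]-A;print(np.degrees(np.arctan2(d[1],d[0])),np.hypot(*d),s["wrist_force"])
T=capture("top");spokes(T,[(252.9,191.1),(295.8,252.1)])
```

```text
-40.538212161486676 0.07377743466468871 [-0.1394219   1.87573131  0.77241949]Traceback (most recent call last):
  File "<stdin>", line 4, in <module>
  File "ang.py", line 7, in spokes
    q,a=blob(T["image"],p,5);X=plane(T,*q,.135)[:2];P.append(X);d=X-A;print("ball",q.round(1),a,X.round(4),"r",np.hypot(*d).round(4),"ang",np.degrees(np.arctan2(d[1],d[0])).round(2))
        ~~~~^^^^^^^^^^^^^^^^
  File "h.py", line 14, in blob
    k=1+np.argmax([st[i,4] for i in range(1,n)]);w=w*(l==k);yy,xx=np.mgrid[:2*r+1,:2*r+1]
        ~~~~~~~~~^^^^^^^^^^^^^^^^^^^^^^^^^^^^^^^
    return _wrapfunc(a, 'argmax', axis=axis, out=out, **kwds)
    return _wrapit(obj, method, *args, **kwds)
    result = getattr(arr, method)(*args, **kwds)
ValueError: attempt to get argmax of an empty sequence
```

Request:
{"method": "move_arm", "body": {
  "targets": ".1 .14 0 0;.15 .2 .1 0;0 0 1 0;0 0 1 0;0 0 1 0;0 0 1 0;0 0 1 0;-.35 -.2 .9 .96;-.35 -.25 0 .96;-.35 -.25 0 .96"
}}

```text
time_s: 13.48
tcp_pos: [0.5484, 0.0971, 0.2724]
ee_rot: [[-0.615, -0.789, 0.003], [-0.789, 0.615, 0.001], [-0.002, -0.002, -1.0]]
wrist_force: [-0.5, -0.0, 0.1]
gripper_width: 0.004
gripper_force: 0.0
```

Request:
{"method": "move_arm", "body": {
  "targets": "-.32 -.22 .3 .96;-.32 -.22 .3 .96;-.32 -.22 .3 .96;-.31 -.22 .3 .96;-.31 -.22 .3 .96;-.31 -.22 .3 .96;-.31 -.22 .2 .96;0 0 0 0;0 0 0 0"
}}

```text
time_s: 14.23
tcp_pos: [0.493, 0.0584, 0.3209]
ee_rot: [[-0.082, -0.997, 0.001], [-0.997, 0.082, 0.0], [-0.0, -0.0, -1.0]]
wrist_force: [-1.1, 0.1, -0.1]
gripper_width: 0.007
gripper_force: 0.0
```

Run:
```python
import ang;ang.A[1]=.1541
from res import *
res();s=sense();print(s["tcp_pos"],s["time_s"])
spokes(capture("top"),[(253.2,190.5),(295.2,252.5)])
```

```text
button [319.4  65. ] 118 [ 0.4869 -0.0497]
cap [320.  151.3] [  5   7  31  32 658] [0.4934 0.0336]
ball sep 0.1446 exp .1442; axis [0.5124 0.153 ]
bisector -98.96 button dir -97.18 0.2043 with A: -98.49 -97.02 cap -99.07 0.1209
jaw 278 303 124 496
jaw 346 371 129 674
[0.49308866 0.05857426 0.32035484] 14.2833
ball [253.4 190.6] 27 [0.5955 0.215 ] r 0.1034 ang 36.12
ball [295.1 254. ] 59 [0.4248 0.0949] r 0.1054 ang -145.85
```

The vial now sits within about 0.1° of the midline (bisector −98.96°, cap −99.07°, reader −98.9°). Next I'll press the button.

Request:
{"method": "move_arm", "body": {
  "targets": "-.1 -.8 -.5 0;-.1 -.8 -1 0;-.1 -.8 -1 0;-.1 -.8 -1 0;-.08 -.88 -1 0;0 0 -1 0;0 0 -1 0;0 0 -1 0;0 0 -.2 0;0 0 0 0"
}}

```text
time_s: 15.17
tcp_pos: [0.4799, -0.0437, 0.1261]
ee_rot: [[-0.081, -0.997, -0.005], [-0.997, 0.081, -0.001], [0.002, 0.005, -1.0]]
wrist_force: [0.4, -0.4, 0.7]
gripper_width: 0.003
gripper_force: 0.0
```

Run:
```python
from ang import *
s=sense();print(s["tcp_pos"],s["wrist_force"]);c=capture("scene");cv2.imwrite("pics/s5.png",cv2.resize(c["image"][150:270,280:440],(800,600),interpolation=cv2.INTER_CUBIC))
```

```text
[ 0.47994958 -0.04373293  0.12607425] [ 0.36676342 -0.36242667  0.6718119 ]
```

View pics/s5.png

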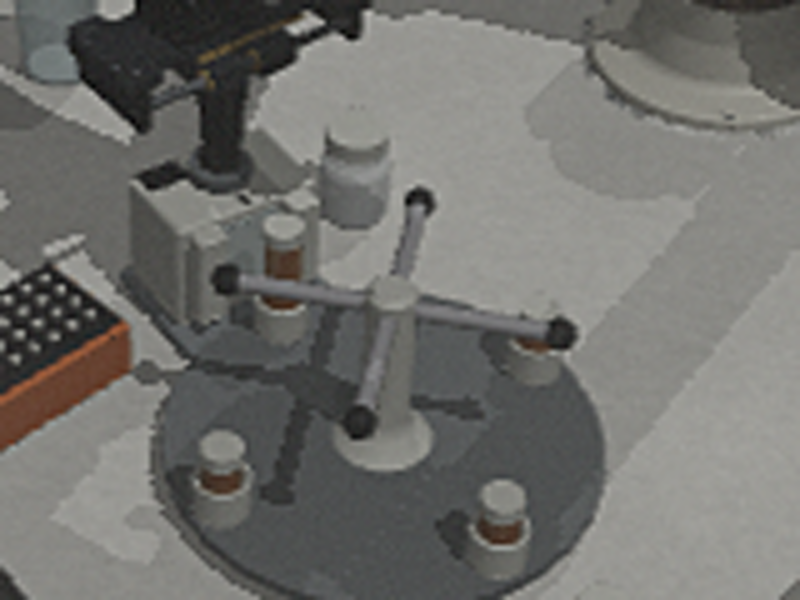

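The picture shows the tall vial upright before the window at (283,265), and the fingertip over the button at (220,165). I'll press down.

Request:
{"method": "move_arm", "body": {
  "targets": "0 0 -.1 0;0 0 -.1 0;0 0 -.1 0;0 0 -.1 0;0 0 0 0;0 0 0 0"
}}

```text
time_s: 15.72
tcp_pos: [0.482, -0.0432, 0.1189]
ee_rot: [[-0.079, -0.997, 0.003], [-0.997, 0.079, 0.0], [-0.001, -0.003, -1.0]]
wrist_force: [0.7, 1.7, 3.8]
gripper_width: 0.008
gripper_force: 1.7
```

Request:
{"method": "move_arm", "body": {
  "targets": "0 0 -.06 0;0 0 -.06 0;0 0 -.06 0;0 0 0 0;0 0 0 0"
}}

```text
time_s: 16.13
tcp_pos: [0.4821, -0.0432, 0.1162]
ee_rot: [[-0.079, -0.997, 0.003], [-0.997, 0.079, -0.0], [-0.0, -0.003, -1.0]]
wrist_force: [-4.4, 3.2, 18.2]
gripper_width: 0.005
gripper_force: 8.8
```

Request:
{"method": "move_arm", "body": {
  "targets": "0 0 .2 0;0 0 0 0;0 0 0 0"
}}

```text
time_s: 16.38
tcp_pos: [0.482, -0.0432, 0.1191]
ee_rot: [[-0.08, -0.997, 0.003], [-0.997, 0.08, 0.001], [-0.001, -0.003, -1.0]]
wrist_force: [1.9, 1.2, 2.6]
gripper_width: 0.006
gripper_force: 1.6
```

Request:
{"method": "move_arm", "body": {
  "targets": "0 0 .08 0;0 0 0 0;0 0 0 0"
}}

```text
time_s: 16.63
tcp_pos: [0.4811, -0.0436, 0.1204]
ee_rot: [[-0.08, -0.997, 0.0], [-0.997, 0.08, -0.0], [0.0, -0.0, -1.0]]
wrist_force: [0.7, 1.1, 2.3]
gripper_width: 0.005
gripper_force: 1.2
```

Request:
{"method": "move_arm", "body": {
  "targets": "0 0 .08 0;0 0 0 0;0 0 0 0"
}}

```text
time_s: 16.88
tcp_pos: [0.4804, -0.0437, 0.1222]
ee_rot: [[-0.08, -0.997, -0.001], [-0.997, 0.08, -0.0], [0.0, 0.001, -1.0]]
wrist_force: [0.7, -0.5, 2.4]
gripper_width: 0.003
gripper_force: 0.7
```

Request:
{"method": "move_arm", "body": {
  "targets": "0 0 .08 0;0 0 0 0;0 0 0 0"
}}

```text
time_s: 17.13
tcp_pos: [0.4801, -0.0437, 0.1241]
ee_rot: [[-0.08, -0.997, -0.002], [-0.997, 0.08, -0.0], [0.0, 0.002, -1.0]]
wrist_force: [0.2, -0.3, -0.1]
gripper_width: 0.001
gripper_force: 0.0
```

Request:
{"method": "move_arm", "body": {
  "targets": "0 0 .5 0;0 0 1 0;0 0 1 0;0 .3 1 0;.1 .8 1 0;.1 .8 1 0;.1 .8 1 0;.1 .8 1 0;.08 .6 .3 0;0 0 0 0"
}}

```text
time_s: 17.97
tcp_pos: [0.4941, 0.0612, 0.3217]
ee_rot: [[-0.077, -0.997, 0.004], [-0.997, 0.077, 0.002], [-0.002, -0.004, -1.0]]
wrist_force: [-1.3, -0.3, 0.3]
gripper_width: 0.007
gripper_force: 0.0
```

Run:
```python
import ang;ang.A[1]=.1541
from res import *
res();s=sense();print(s["tcp_pos"],s["time_s"],s["wrist_force"])
```

```text
button [321.9  61.9] 141 [ 0.4866 -0.0493]
cap [321.7 148.2] [  7   4  31  32 662] [0.4933 0.0338]
ball sep 0.1446 exp .1442; axis [0.5124 0.153 ]
bisector -98.91 button dir -97.3 0.204 with A: -98.44 -97.13 cap -99.14 0.1208
jaw 278 303 120 409
jaw 346 371 129 578
[0.49295807 0.06005219 0.3199176 ] 18.0167 [-0.01618851 -0.96787818 -0.62786896]
```

The vial is still aligned after the press, and the arm is clear of everything, so I'm handing in.

```bash
python3 -c "
from station import *
print(finish_job())"
```

```text
the job is handed in; nothing more can be done
None
```

I turned the carousel until the tall vial stood before the window, measured within about 0.3° of the reader's midline. I then pressed the button to a firm stop (about 6 mm at 18 N, judged from force and height), released it, and handed in at about 18 s; the verdict wasn't shown.

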